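# Set the ring gauge in the seam press and hold a core hovering over it

### The job

Set the stainless ring gauge down flat and gently on the press bed, centred on the white cross mark midway between the two steel jaws, and let go of it. Then pick up the cream core, carry it over the top of the guard door and stop with it hovering in the grip, centred straight above the ring, its lowest point about 10 mm above the ring's top, so the centring can be sighted: finish while still holding it there, still, never letting it touch the ring or the press. Do not bump or slide the guard door or press the red button, and leave the white training ball, the wax jar and the sanding block where they are.

Things in the scene. Friction and masses are not known exactly. Their poses are not given: they have to be found in the camera images.
- ring_center (a point): Stainless ring gauge, a loose plain steel ring lying flat on the table: outer diameter 64 mm, bore 50 mm (wall 7 mm), 22 mm tall, about 0.2 kg. The point is its centre, half-way up (11 mm above what it lies on); z is the ring's axis, up.
- core_center (a point): Cream polymer core, a loose plain cream ball 56 mm in diameter, about 85 g, resting on a fixed low black three-pin rest (50 mm across, pins 10 mm tall). The point is the ball's centre, about 34 mm above the table at the start; it can be gripped across its middle from above. It is wider than the ring's bore.
- press_mark (a point): Centre of the white cross mark (lines 100 mm long) on the flat top of the press bed, 20 mm above the table: where the ring goes. Axes: x runs from the fixed jaw to the moving jaw, y points away from the guard door, z up.
- press: Fixed horizontal pneumatic seam press. Origin under the cross mark, at table height, axes as for the mark. Green bed 20 mm thick, x -170 to +350, y -130 to +130 mm. Two steel jaws (100 mm wide in y, tops 90 mm above the table) face each other at x = -110 and +110 mm; behind the moving jaw an air cylinder, up to 92 mm above the table (brass fittings to 106 mm).
- guard_top (a point): Middle of the yellow upper edge of the steel sliding guard door, 100 mm above the table. The door is an upright plate 260 mm long (along the press's x), 8 mm thick at the edge, a black grip on its outer face. It stands 115 mm from the cross mark on the press's -y side, between the mark and the loose things. To be passed over, not touched.
- guard_door (a joint): How far the guard door has been slid along the press's +x, in m (0 to 0.08). It starts anywhere from 0 to 0.05 and is to stay where it is.
- start_button (a joint): Red push button (32 mm across) on the press bed beside the fixed jaw, 135 mm from the mark towards -x and 95 mm towards +y; 0 is up, 0.006 m fully pressed. Not to be pressed.
- training_ball_center (a point): Matte white training ball, 72 mm in diameter, loose on a fixed low blue three-pin rest; the point is its centre, about 41 mm above the table. Bystander.
- jar_center (a point): Wax jar with red lid, 58 mm in diameter, 55 mm tall, loose on the table; the point is its centre, half-way up. Bystander.
- block_center (a point): Wooden sanding block with a black sole, 100 x 50 x 30 mm, loose on the table; the point is its centre, half-way up, x runs along it. Bystander.
Things that resemble listed ones, but are neither listed nor needed, are in the scene too. Of the things like the part that bears ring_center, leave any that is blue or purple; of the rest the larger one is meant.

How it is judged:
By the outcome, as a careful person would: the job done as asked, in the order asked, and still so for the second after the job is handed in, while the arm keeps its last pose, push and grip.
It also fails if it takes over 64 s, if anything falls off the work surface, if the arm or the gripper's body presses on something with over 40 N, if the wrist force passes 120 N, or if a joint passes its speed limit or range.

### The arm

A 6-joint arm with a two-finger parallel gripper is mounted at the origin on the work surface. World frame = base frame: x ahead of the robot, y to its left, z up, the work surface at z = 0. Lengths are in m, angles in rad, forces in N, time in s.
With the tool pointing down it reaches from about 0.425 to 0.95 m from the base axis. Payload 3.5 kg.
Tool frame: the origin (TCP) lies at the very end of the fingers, on their centre line; the grasp point (between the pads) lies 19 mm behind it; x points along the fingers, z is the direction in which the jaws open and shut, and the axes are right-handed (so a half turn about x gives the same grasp; the last joint's range is limited). The gripper opens to 85 mm and grips with 20 to 120 N. Pads are 22 mm wide; open, the fingers measure 114 mm over their backs; the gripper's body (76 mm by 85 mm) begins 54 mm behind the grasp point. The pads swing forward as they close: fully open they stand 13 mm farther back than shut.
Start: joints at [1.077, 0.286, 1.577, -0, 1.279, -0.15], TCP at [0.227, 0.635, 0.231] pointing down, gripper open.
Joint ranges: [-2.77, 2.77], [-0.9, 2.22], [0.21, 2.48], [-1.53, 4.67], [0.24, 2.81], [-2.84, 2.84]. Speed limits (rad/s): [2.79, 2.79, 3.14, 3.14, 3.14, 3.14].

### API

Orientations are given as a unit quaternion [w, x, y, z].
In Python, from rig import manip, vision gives the robot as it stands.
- The arm moves only by the tool step_arm, never from a script. Its argument "commands" is a list of rows, each an object of numbers: "tx", "ty", "tz": the shift along the tool's x, y, z in cm; "yaw": the turn about the tool's x in degrees. A call has 1 to 5 rows; each row shifts and turns the commanded pose from where the row before left it, along the tool's axes as they then stand; what a row does not reach is not made up. A row lasts 1/8 s, in which the tool goes at most 62.5 mm and 10.7 degrees, less where a joint would pass 70% of its speed; a pose out of reach is approached as far as the arm can. A call is refused whole if a number of a shift passes 6.25 or a number of a turn 10.7, either way. A call with a gripper value outside its range is refused whole. "fingers" is the opening in per cent of the stroke, from 0 (shut) to 100 (fully open), set as the call begins (left out, the last holds). The fingers move at their own pace and stop on an object; "force" is the grip in N (left out, the last holds). Time passes only in rows, so rows that do not move let the fingers close. It gives the time, the measured TCP pose, the force and the opening at its end, in the units of the state.
- manip.state(): the state, without advancing time (a new reading comes with each control period).
- vision.capture(name): name is "scene" or "top"; returns a dict with "pixels" (480x640x3 uint8, blue, green, red), "mtx" (3x3 intrinsics, pixels), "k1" (the pictures are not rectified: a ray, as slopes to the right and down, at radius r is drawn at 1 + k1 r^2 times it, then the intrinsics apply), "extrinsics" (4x4, takes a point from camera to world coordinates). Camera axes: x right, y down, z forward; pixel columns grow to the right and rows downward; lengths in m; the calibration is good to about 2 mm. A picture is of the moment at which its call begins. There is no depth.
- manip.close_job(): hands the job in, once; it reports no verdict.
The state is a dict: "time": time; "q": joint angles; "qvel": joint speeds; "joint_torque": joint torques, N m; "tool_pos": TCP position; "ee_rot": TCP orientation; "ft_force": force on the tool from outside, world axes, zero at the start; "torque": the same for the moment, N m; "width": finger opening in m.
Only numpy, scipy, OpenCV 4.12 (cv2) and the standard library are available. Lean on these libraries where they do the work, as an engineer would, in place of code of your own. Each camera call takes 0.05 s, during which the arm holds its last target.

## Working session

There is one attempt and no reset: what is moved stays moved. The work goes in short steps, Python scripts to look and compute and a tool call to move; the robot and the scene stay as the last step left them, time stands still between calls to the robot, and variables do not carry over. Pictures are saved under pics/ and viewed, and the job is handed in when it is done.

Besides the shell and the picture viewer there is one more tool, called after "Request:" as a command line: name --argument value ..., lists and objects as JSON in quotes. step_arm: Moves the arm, as the interface text tells. Its arguments: {"type":"object","properties":{"commands":{"type":"array","items":{"type":"object","properties":{"tx":{"type":"number"},"ty":{"type":"number"},"tz":{"type":"number"},"yaw":{"type":"number"}}}},"fingers":{"type":"number"},"force":{"type":"number"}},"required":["commands"]}

```bash
ls; mkdir -p pics; python3 - <<'E'
from rig import manip, vision
import cv2,numpy as np
np.set_printoptions(precision=4,suppress=True)
for n in ("scene","top"):
    c=vision.capture(n); cv2.imwrite(f"pics/{n}0.png",c["pixels"]); print(n,c["mtx"],c["k1"],c["extrinsics"])
print(manip.state())
E
```

```text
pics
scene [[546.179    0.     319.2846]
 [  0.     546.179  243.171 ]
 [  0.       0.       1.    ]] -0.024271510016021694 [[ 0.7422  0.3545 -0.5688  1.272 ]
 [ 0.6701 -0.3775  0.6391 -0.8294]
 [ 0.0119 -0.8555 -0.5177  0.7104]
 [ 0.      0.      0.      1.    ]]
top [[539.2164   0.     315.4119]
 [  0.     539.2164 239.6727]
 [  0.       0.       1.    ]] -0.12204618581041765 [[-0.0145 -0.9876  0.1562  0.4242]
 [-0.9999  0.0151  0.0028 -0.0284]
 [-0.0052 -0.1561 -0.9877  1.2005]
 [ 0.      0.      0.      1.    ]]
{'time': 0.1, 'q': array([ 1.077 ,  0.2871,  1.578 ,  0.    ,  1.2786, -0.15  ]), 'qvel': array([ 0.0022, -0.0001, -0.0037,  0.0001, -0.0027, -0.0003]), 'joint_torque': array([  0.0005, -40.7295, -29.3699,  -0.0002,   0.0034,   0.    ]), 'tool_pos': array([0.2272, 0.635 , 0.2301]), 'ee_rot': array([ 0.5775, -0.4074,  0.5788,  0.4068]), 'ft_force': array([-0.5507, -0.1582,  0.2257]), 'torque': array([-0.0203, -0.0236,  0.0679]), 'width': 0.08552957063393787}
```

View pics/scene0.png

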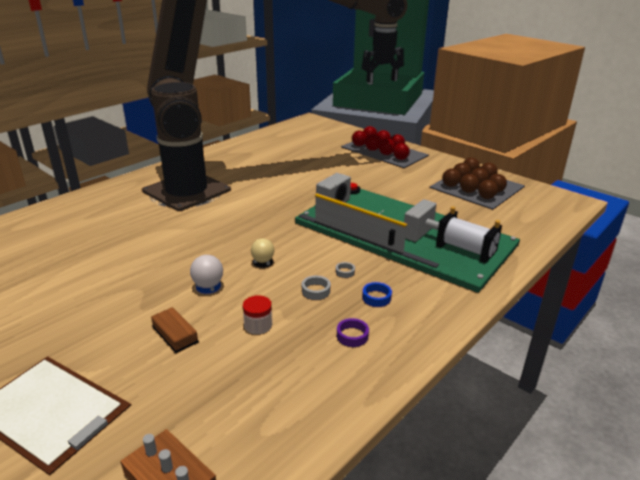

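View pics/top0.png

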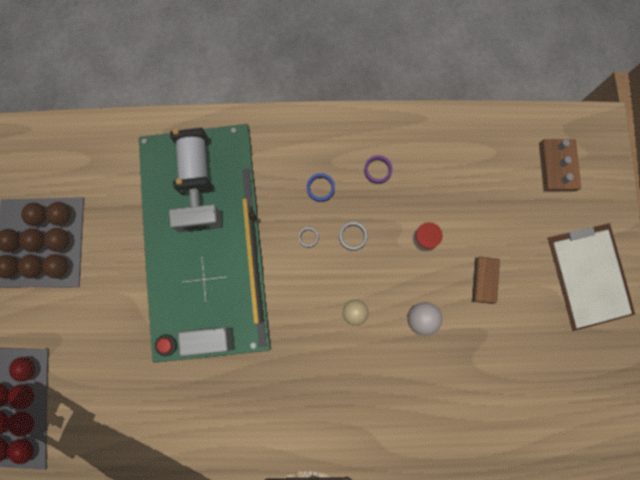

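The scene shows four rings in the top view: blue (321,187), purple (378,169), small steel (309,237) and large steel (353,236). The large steel one is meant, since it isn't blue or purple and is the larger of the rest. The core is at (355,312), the mark at (204,279), and the guard edge runs from (247,200) to (255,322).

```bash
cat > h.py <<'E'
from rig import manip, vision
import cv2,numpy as np
np.set_printoptions(precision=4,suppress=True)
def und(c,p):
    p=np.atleast_2d(np.float64(p)).reshape(-1,1,2)
    return cv2.undistortPoints(p,c["mtx"],np.array([c["k1"],0,0,0,0.])).reshape(-1,2)
def plane(c,p,z):
    u=und(c,p);E=c["extrinsics"];d=np.c_[u,np.ones(len(u))]@E[:3,:3].T;o=E[:3,3]
    return o+d*((z-o[2])/d[:,2])[:,None]
def proj(c,X):
    E=np.linalg.inv(c["extrinsics"]);X=np.atleast_2d(np.float64(X))
    return cv2.projectPoints(X,cv2.Rodrigues(E[:3,:3])[0],E[:3,3],c["mtx"],np.array([c["k1"],0,0,0,0.]))[0].reshape(-1,2)
def tri(cs,ps):
    A=np.zeros((3,3));b=np.zeros(3)
    for c,p in zip(cs,ps):
        E=c["extrinsics"];d=E[:3,:3]@np.r_[und(c,p)[0],1];d/=np.linalg.norm(d);M=np.eye(3)-np.outer(d,d);A+=M;b+=M@E[:3,3]
    return np.linalg.solve(A,b)
def crop(c,x0,y0,w,h,s,name):
    cv2.imwrite("pics/"+name,cv2.resize(c["pixels"][y0:y0+h,x0:x0+w],None,fx=s,fy=s,interpolation=cv2.INTER_CUBIC))
E
python3 - <<'E'
from h import *
t=vision.capture("top");s=vision.capture("scene")
crop(t,290,170,120,160,3.6,"c_top.png"); crop(t,140,190,130,170,3.5,"c_press.png"); crop(s,230,220,170,130,4,"c_scene.png")
E
```

```text
(no output)
```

View pics/c_top.png

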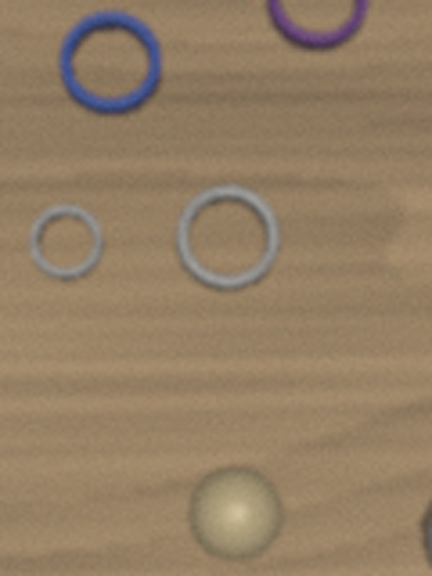

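View pics/c_press.png

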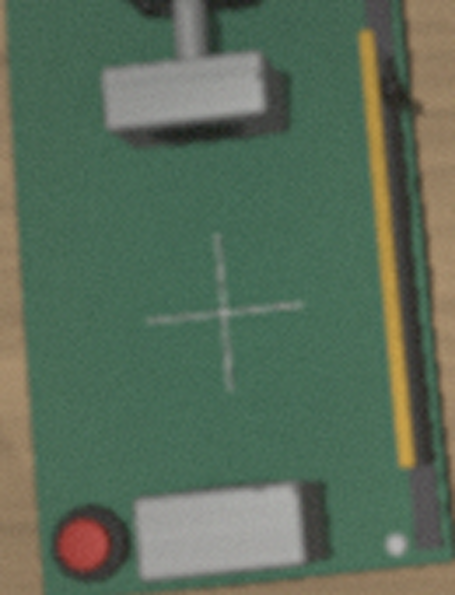

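View pics/c_scene.png

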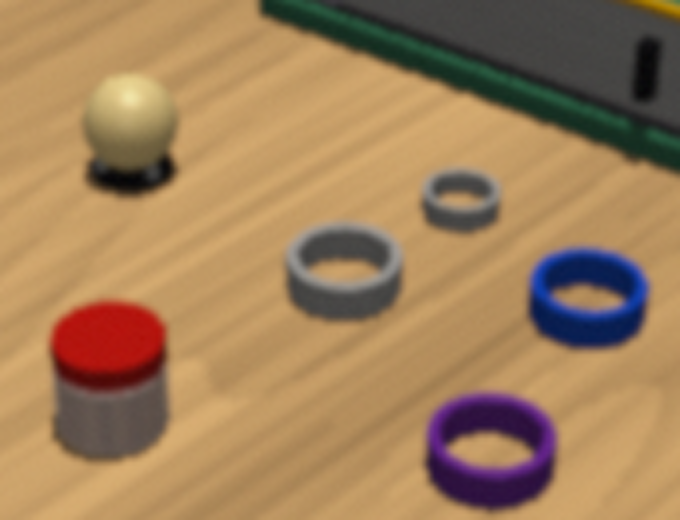

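The enlarged crops confirm it: the large steel ring is in top (353,236), plain grey and about 28 px across. The small grey one is about 20 px across. The cross is clear at about (204,279).

```bash
cat >> h.py <<'E'
def mask_in(m,x0,y0,x1,y1):
    o=np.zeros_like(m);o[y0:y1,x0:x1]=m[y0:y1,x0:x1];return o
def big(m):
    cs,_=cv2.findContours(m,cv2.RETR_EXTERNAL,cv2.CHAIN_APPROX_NONE);return max(cs,key=cv2.contourArea)
E
python3 - <<'E'
from h import *
t=vision.capture("top");s=vision.capture("scene")
H=cv2.cvtColor(t["pixels"],cv2.COLOR_BGR2HSV);B=t["pixels"].astype(int)
# ring: grey
m=((H[...,1]<60)).astype(np.uint8)*255
for nm,r in (("big",(330,215,376,258)),("small",(295,222,323,252))):
    e=cv2.fitEllipse(big(mask_in(m,*r)));print(nm,e,plane(t,e[0],.022 if nm=="big" else .015)); 
# core
h=H[260:345,320:390]
S=cv2.cvtColor(s["pixels"],cv2.COLOR_BGR2HSV)
print("core hsv",H[312,355],"wood",H[312,380],H[330,340]," scene core",S[250,262],"wood",S[250,290],S[240,240])
# cross
L=B[...,2]  # red channel on green
mm=mask_in((L>105).astype(np.uint8)*255,175,245,235,315)
ys,xs=np.nonzero(mm);print(len(xs),xs.min(),xs.max(),ys.min(),ys.max())
pts=np.c_[xs,ys].astype(float);P=plane(t,pts,.02)[:,:2]
c=np.median(P,0);print("med",c)
# robust two-line fit
ang=np.deg2rad(5);
for it in range(8):
    d1=np.array([np.cos(ang),np.sin(ang)]);d2=np.array([-d1[1],d1[0]])
    q=P-c;a=abs(q@d2)<.006;b=abs(q@d1)<.006
    A=P[a&~b];Bq=P[b&~a]
    la=cv2.fitLine(A.astype(np.float32),cv2.DIST_HUBER,0,.001,.001).ravel();lb=cv2.fitLine(Bq.astype(np.float32),cv2.DIST_HUBER,0,.001,.001).ravel()
    M=np.array([[la[0],-lb[0]],[la[1],-lb[1]]]);k=np.linalg.solve(M,lb[2:]-la[2:]);c=la[2:]+k[0]*la[:2]
    ang=np.arctan2(la[1],la[0]) if la[0]>0 else np.arctan2(-la[1],-la[0])
print("mark",c,np.degrees(ang),la,lb,len(A),len(Bq))
print("mark ends mean", (A.min(0)+A.max(0))/2,(Bq.min(0)+Bq.max(0))/2)
print("guard ends z.1",plane(t,[(247,200),(255,322)],.1))
print(manip.state()["tool_pos"])
E
```

```text
big ((352.8698425292969, 235.2189483642578), (28.22869873046875, 28.85184097290039), 12.54136848449707) [[ 0.6192 -0.1081  0.022 ]]
small ((307.896484375, 236.63282775878906), (20.190319061279297, 20.339845657348633), 59.37186813354492) [[ 0.6187 -0.0083  0.015 ]]
core hsv [ 22  65 207] wood [ 17  86 149] [ 17  85 159]  scene core [ 21 105 187] wood [ 17 123 193] [ 17 124 194]
56 185 225 266 295
med [0.5267 0.2217]
mark [0.5265 0.2229] 4.3443675 [0.9971 0.0758 0.5098 0.2217] [ 0.1028 -0.9947  0.5273  0.2153] 19 26
mark ends mean [0.5235 0.2232] [0.5277 0.22  ]
guard ends z.1 [[0.6846 0.1171 0.1   ]
 [0.4311 0.0997 0.1   ]]
[0.2274 0.6353 0.2309]
```

```bash
python3 - <<'E'
from h import *
t=vision.capture("top");s=vision.capture("scene")
R=t["pixels"][...,2].astype(np.float32)
D=np.clip(R-cv2.medianBlur(t["pixels"][...,2],15),0,None)
D[:245]=0;D[315:]=0;D[:,:175]=0;D[:,235:]=0
D[D<10]=0
ys,xs=np.nonzero(D);w=D[ys,xs];P=plane(t,np.c_[xs,ys],.02)[:,:2]
c=np.array([.5267,.222]);ang=np.deg2rad(4.3)
for it in range(10):
    d1=np.array([np.cos(ang),np.sin(ang)]);d2=np.array([-d1[1],d1[0]]);q=P-c;u=q@d1;v=q@d2
    a=(abs(v)<.006)&(abs(u)>.005)&(abs(u)<.053);b=(abs(u)<.006)&(abs(v)>.005)&(abs(v)<.053)
    pa=np.polyfit(u[a],v[a],1,w=w[a]);pb=np.polyfit(v[b],u[b],1,w=w[b])
    c=c+d1*pb[1]+d2*pa[1]; ang+=(pa[0]-pb[0])/2
print("mark",c,np.degrees(ang),pa,pb,a.sum(),b.sum(),u[a].min(),u[a].max(),v[b].min(),v[b].max())
H=cv2.cvtColor(t["pixels"],cv2.COLOR_BGR2HSV);S=cv2.cvtColor(s["pixels"],cv2.COLOR_BGR2HSV)
out=[]
for n,I,r,c0 in (("top",H,(335,292,376,332),t),("scene",S,(245,233,280,272),s)):
    m=((I[...,0]>=20)&(I[...,0]<=40)&(I[...,2]>50)).astype(np.uint8)*255
    m=cv2.morphologyEx(mask_in(m,*r),cv2.MORPH_CLOSE,np.ones((3,3)));m=cv2.morphologyEx(m,cv2.MORPH_OPEN,np.ones((3,3)))
    k=big(m);e=cv2.minEnclosingCircle(k);el=cv2.fitEllipse(k);print(n,e,el);out.append(el[0])
print("core",tri([t,s],out),plane(t,out[0],.034),plane(s,out[1],.034))
# ring in scene
m=((S[...,1]<70)).astype(np.uint8)*255
k=big(mask_in(m,295,270,336,304));print("ring bbox scene",cv2.boundingRect(k))
ring=np.array([.6192,-.1081,.022]);a=np.linspace(0,2*np.pi,100)
X=np.r_[np.c_[ring[0]+.032*np.cos(a),ring[1]+.032*np.sin(a),a*0+.022],np.c_[ring[0]+.032*np.cos(a),ring[1]+.032*np.sin(a),a*0]]
p=proj(s,X);print("predicted",p.min(0),p.max(0))
J=manip.state();from scipy.spatial.transform import Rotation as Ro
q=J["ee_rot"];print(Ro.from_quat([q[1],q[2],q[3],q[0]]).as_matrix())
E
```

```text
mark [0.5267 0.2233] 5.605396111565988 [-0.0009 -0.    ] [-0.0009 -0.    ] 136 128 -0.048840685097533164 0.05163056343702695 -0.05044820668886175 0.050558862463170415
top ((355.0829162597656, 312.0570068359375), 12.710086822509766) ((355.14349365234375, 312.2740173339844), (23.718690872192383, 23.98830223083496), 97.12073516845703)
scene ((262.34027099609375, 250.57638549804688), 12.748884201049805) ((262.2063903808594, 250.26705932617188), (21.22641372680664, 24.21790313720703), 177.44564819335938)
core [ 0.4499 -0.1077  0.0318] [[ 0.4493 -0.1081  0.034 ]] [[ 0.4531 -0.1095  0.034 ]]
ring bbox scene (302, 276, 29, 24)
predicted [300.3083 274.0044] [329.7101 299.3309]
[[-0.0001 -0.9415  0.337 ]
 [-0.0003  0.337   0.9415]
 [-1.      0.     -0.0004]]
```

Request:
step_arm --commands '[{"ty": -2, "tz": -1.8}, {"ty": -4.1, "tz": -3.8}, {"ty": -4.1, "tz": -3.8}, {"ty": -4.1, "tz": -3.8}, {"ty": -4.1, "tz": -3.8}]' --fingers 100

```text
$.commands[0]: bad value
```

Request:
step_arm --commands '[{"ty": -4.1, "tz": -3.8}, {"ty": -4.1, "tz": -3.8}, {"ty": -4.1, "tz": -3.8}, {"ty": -4.1, "tz": -3.8}, {"ty": -4.1, "tz": -3.8}]'

```text
$.commands[0]: bad value
```

Request:
step_arm --commands '[{"ty": -4.1, "tz": -3.8}, {"ty": -4.1, "tz": -3.8}, {"ty": -4.1, "tz": -3.8}, {"ty": -4.1, "tz": -3.8}, {"ty": -3.0, "tz": -2.7}]'

```text
$.commands[0]: bad value
```

Request:
step_arm --commands '[{"tx": 0}, {"tx": 0}]'

```text
$.commands[0]: bad value
```

Request:
step_arm --commands '[{"tx": 0, "ty": -2, "tz": -1.8, "yaw": 0}, {"tx": 0, "ty": -4.1, "tz": -3.8, "yaw": 0}, {"tx": 0, "ty": -4.1, "tz": -3.8, "yaw": 0}, {"tx": 0, "ty": -4.1, "tz": -3.8, "yaw": 0}, {"tx": 0, "ty": -4.1, "tz": -3.8, "yaw": 0}]' --fingers 100

```text
time: 1.02
tool_pos: [0.344, 0.4119, 0.2316]
ee_rot: [0.578, -0.407, 0.578, 0.407]
ft_force: [0.8, 0.4, 0.4]
width: 0.0853
```

Request:
step_arm --commands '[{"tx": 0, "ty": -4.3, "tz": -3.9, "yaw": 0}, {"tx": 0, "ty": -4.3, "tz": -3.9, "yaw": 0}, {"tx": 0, "ty": -4.3, "tz": -3.9, "yaw": 0}, {"tx": 0, "ty": -4.3, "tz": -3.9, "yaw": 0}, {"tx": 0, "ty": -4.3, "tz": -3.9, "yaw": 0}]'

```text
time: 1.65
tool_pos: [0.4808, 0.1556, 0.2318]
ee_rot: [0.579, -0.407, 0.578, 0.407]
ft_force: [0.8, 0.7, -0.8]
width: 0.0852
```

Request:
step_arm --commands '[{"tx": 0, "ty": -4.3, "tz": -3.9, "yaw": 0}, {"tx": 0, "ty": -4.3, "tz": -3.9, "yaw": 0}, {"tx": 0, "ty": -4.3, "tz": -3.9, "yaw": 0}, {"tx": 0, "ty": -4.3, "tz": -3.9, "yaw": 0}, {"tx": 0, "ty": -3.0, "tz": -3.0, "yaw": 0}]'

```text
time: 2.28
tool_pos: [0.6085, -0.0883, 0.2314]
ee_rot: [0.579, -0.407, 0.578, 0.407]
ft_force: [0.5, 0.4, -0.1]
width: 0.0853
```

Request:
step_arm --commands '[{"tx": 5, "ty": 0, "tz": 0, "yaw": 0}, {"tx": 5, "ty": 0, "tz": 0, "yaw": 0}, {"tx": 0, "ty": 0, "tz": 0, "yaw": 0}, {"tx": 0, "ty": 0, "tz": 0, "yaw": 0}]'

```text
time: 2.78
tool_pos: [0.6088, -0.0861, 0.1334]
ee_rot: [0.579, -0.408, 0.578, 0.406]
ft_force: [1.0, -0.5, 0.8]
width: 0.0854
```

```bash
python3 - <<'E'
from h import *
t=vision.capture("top");s=vision.capture("scene");S=manip.state()
print(S["tool_pos"],S["ft_force"]);R=[[-.0001,-.9415,.337],[-.0003,.337,.9415],[-1,0,0]]
print(np.array(R).T@(np.array([.6192,-.1081,.1])-S["tool_pos"])*100)
crop(t,290,170,150,160,3.6,"r1t.png");crop(s,230,150,170,170,3.5,"r1s.png")
E
```

```text
[ 0.6096 -0.0862  0.1348] [-0.547   0.0815  0.8223]
[ 3.484  -1.6423 -1.7363]
```

View pics/r1s.png

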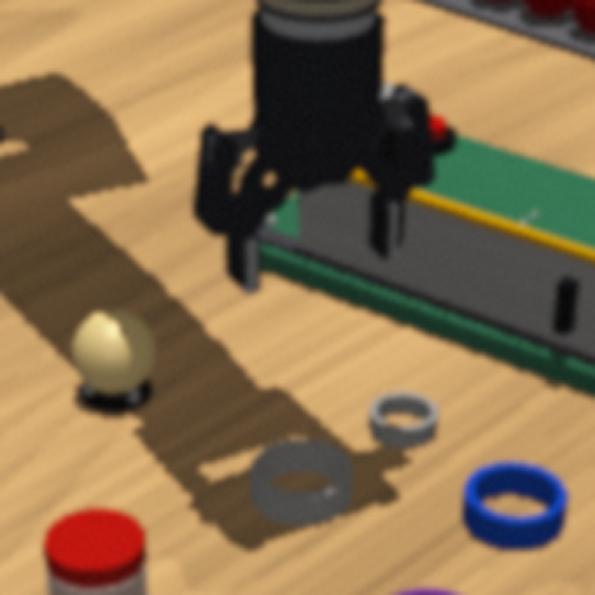

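View pics/r1t.png

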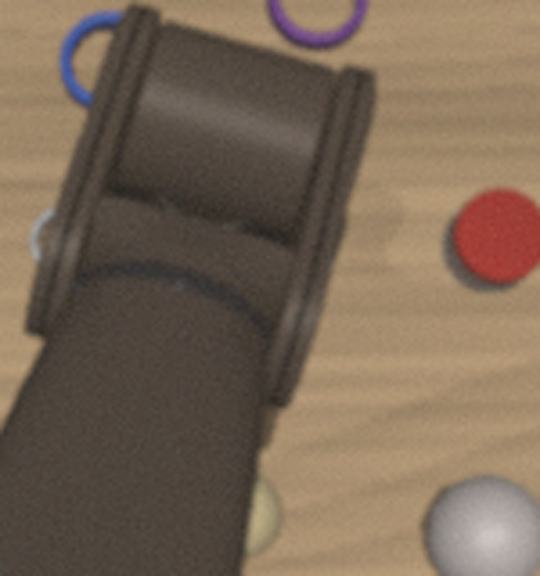

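Request:
step_arm --commands '[{"tx": 0, "ty": -1.64, "tz": -1.74, "yaw": 0}, {"tx": 4, "ty": 0, "tz": 0, "yaw": 0}, {"tx": 4, "ty": 0, "tz": 0, "yaw": 0}, {"tx": 2, "ty": 0, "tz": 0, "yaw": 0}, {"tx": 0, "ty": 0, "tz": 0, "yaw": 0}]'

```text
time: 3.5
tool_pos: [0.6168, -0.1081, 0.0304]
ee_rot: [0.578, -0.406, 0.579, 0.408]
ft_force: [-0.1, 0.3, -0.4]
width: 0.0855
```

Request:
step_arm --commands '[{"tx": 0, "ty": 0, "tz": 0, "yaw": 0}]'

```text
time: 3.62
tool_pos: [0.6188, -0.1085, 0.0333]
ee_rot: [0.579, -0.408, 0.577, 0.406]
ft_force: [-0.1, 0.5, 0.6]
width: 0.0856
```

```bash
cat >> h.py <<'E'
from scipy.spatial.transform import Rotation as Ro
def Rt(S):
    q=S["ee_rot"];return Ro.from_quat([q[1],q[2],q[3],q[0]]).as_matrix()
E
python3 - <<'E'
from h import *
s=vision.capture("scene");S=manip.state()
print(S["tool_pos"],S["ft_force"]);
print(Rt(S).T@(np.array([.6192,-.1081,.004])-S["tool_pos"])*100)
crop(s,250,190,140,130,4,"r2s.png")
E
```

```text
[ 0.6189 -0.1084  0.0336] [0.7705 0.3665 0.746 ]
[ 2.9613 -0.0057  0.042 ]
```

View pics/r2s.png

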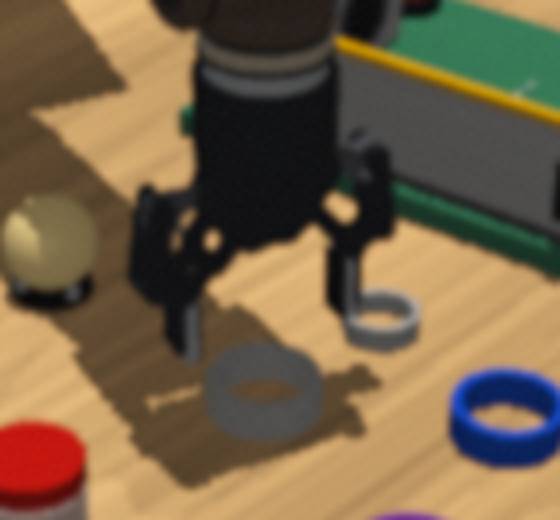

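The fingers straddle the big ring in the scene picture (tips at about (297,279) and (336,267), ring at (316,287)). The small ring lies clear behind the right finger. I'll go down.

Request:
step_arm --commands '[{"tx": 1, "ty": 0, "tz": 0, "yaw": 0}, {"tx": 1, "ty": 0, "tz": 0, "yaw": 0}, {"tx": 0.8, "ty": 0, "tz": 0, "yaw": 0}, {"tx": 0, "ty": 0, "tz": 0, "yaw": 0}, {"tx": 0, "ty": 0, "tz": 0, "yaw": 0}]'

```text
time: 4.3
tool_pos: [0.6172, -0.1078, 0.0033]
ee_rot: [0.578, -0.407, 0.578, 0.407]
ft_force: [0.6, -0.4, 0.5]
width: 0.0854
```

```bash
python3 - <<'E'
from h import *
s=vision.capture("scene");S=manip.state()
print(S["tool_pos"],S["ft_force"]);
crop(s,250,190,140,130,4,"r3s.png")
E
```

```text
[ 0.6174 -0.1078  0.0035] [ 0.8016 -0.0135 -0.5157]
```

View pics/r3s.png

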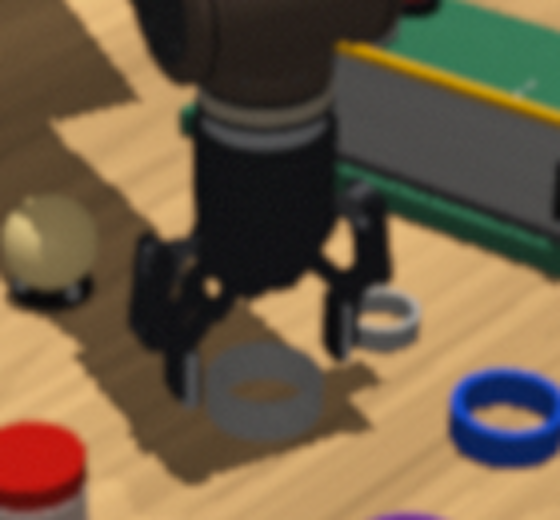

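Request:
step_arm --commands '[{"tx": 0, "ty": 0, "tz": 0, "yaw": 0}, {"tx": 0, "ty": 0, "tz": 0, "yaw": 0}, {"tx": 0, "ty": 0, "tz": 0, "yaw": 0}, {"tx": 0, "ty": 0, "tz": 0, "yaw": 0}, {"tx": 0, "ty": 0, "tz": 0, "yaw": 0}]' --fingers 0 --force 40

```text
time: 4.97
tool_pos: [0.6177, -0.1081, 0.0044]
ee_rot: [0.578, -0.408, 0.578, 0.407]
ft_force: [-1.7, -0.4, 6.2]
width: 0.0625
```

Request:
step_arm --commands '[{"tx": 0, "ty": 0, "tz": 0, "yaw": 0}, {"tx": 0, "ty": 0, "tz": 0, "yaw": 0}, {"tx": 0, "ty": 0, "tz": 0, "yaw": 0}]'

```text
time: 5.35
tool_pos: [0.6178, -0.108, 0.0044]
ee_rot: [0.578, -0.408, 0.578, 0.407]
ft_force: [-2.6, 0.6, 6.6]
width: 0.0629
```

```bash
python3 - <<'E'
from h import *
s=vision.capture("scene");S=manip.state()
print(S["tool_pos"],S["ft_force"],S["width"]);
crop(s,250,190,140,130,4,"r4s.png")
E
```

```text
[ 0.6177 -0.108   0.0044] [-1.4562 -0.1844  5.6867] 0.06278528347584665
```

View pics/r4s.png

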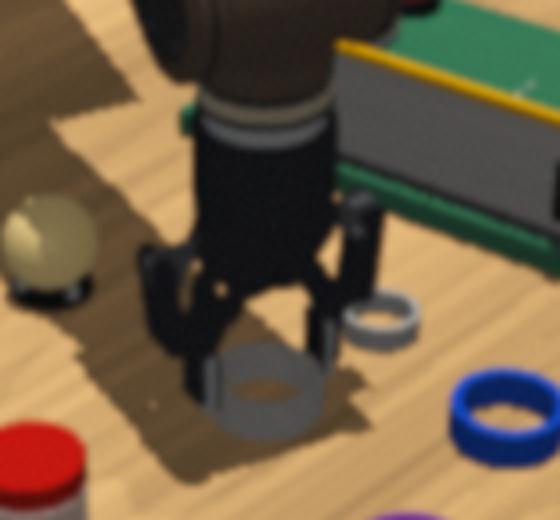

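Request:
step_arm --commands '[{"tx": -1, "ty": 0, "tz": 0, "yaw": 0}, {"tx": -3, "ty": 0, "tz": 0, "yaw": 0}, {"tx": -5, "ty": 0, "tz": 0, "yaw": 0}, {"tx": -5, "ty": 0, "tz": 0, "yaw": 0}, {"tx": -4, "ty": 0, "tz": 0, "yaw": 0}]'

```text
time: 6.02
tool_pos: [0.6169, -0.1075, 0.1849]
ee_rot: [0.578, -0.407, 0.578, 0.407]
ft_force: [0.5, -0.2, -3.0]
width: 0.0627
```

Request:
step_arm --commands '[{"tx": 0, "ty": 0, "tz": 0, "yaw": 0}, {"tx": 0, "ty": 0, "tz": 0, "yaw": 0}]'

```text
time: 6.28
tool_pos: [0.6158, -0.1072, 0.1809]
ee_rot: [0.577, -0.406, 0.579, 0.408]
ft_force: [-0.8, 0.5, -2.2]
width: 0.0627
```

```bash
python3 - <<'E'
from h import *
s=vision.capture("scene");S=manip.state()
print(S["tool_pos"],S["ft_force"],S["width"]);
print(Rt(S).T@(np.array([.5267,.2233,.19])-S["tool_pos"])*100)
crop(s,250,80,140,150,4,"r5s.png")
E
```

```text
[ 0.6154 -0.1071  0.18  ] [-0.3048  0.2156 -3.429 ] 0.0626924619380298
[-0.8911 19.4939 28.1177]
```

View pics/r5s.png

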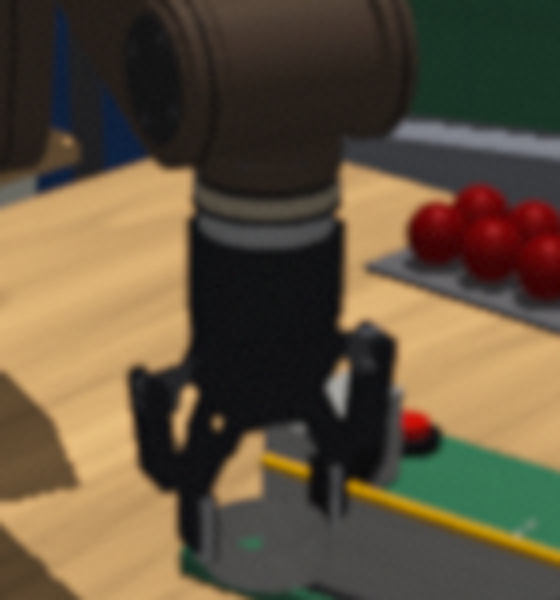

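The ring hangs level in the grip at about scene (317,215). Carry it over the door, high.

Request:
step_arm --commands '[{"tx": 0, "ty": 1.5, "tz": 2.1, "yaw": 0}, {"tx": 0, "ty": 3, "tz": 4.3, "yaw": 0}, {"tx": 0, "ty": 3, "tz": 4.3, "yaw": 0}, {"tx": 0, "ty": 3, "tz": 4.3, "yaw": 0}, {"tx": 0, "ty": 3, "tz": 4.3, "yaw": 0}]'

```text
time: 6.95
tool_pos: [0.5528, 0.122, 0.1814]
ee_rot: [0.577, -0.406, 0.579, 0.408]
ft_force: [0.4, 0.0, -3.4]
width: 0.0627
```

Request:
step_arm --commands '[{"tx": 0, "ty": 3, "tz": 4.3, "yaw": 0}, {"tx": 0, "ty": 2, "tz": 3, "yaw": 0}, {"tx": 0, "ty": 1, "tz": 1.5, "yaw": 0}, {"tx": 0, "ty": 0, "tz": 0, "yaw": 0}, {"tx": 0, "ty": 0, "tz": 0, "yaw": 0}]'

```text
time: 7.58
tool_pos: [0.5284, 0.2216, 0.1829]
ee_rot: [0.578, -0.407, 0.579, 0.407]
ft_force: [-0.9, -0.1, -2.3]
width: 0.0628
```

```bash
python3 - <<'E'
from h import *
P=[]
for i in range(4):
    s=vision.capture("scene");S=manip.state();P.append(S["tool_pos"])
print(np.array(P),S["ft_force"],S["width"]);
print(Rt(S).T@(np.array([.5267,.2233,.07])-S["tool_pos"])*100)
E
```

```text
[[0.5286 0.2214 0.183 ]
 [0.5287 0.2213 0.1832]
 [0.5287 0.2214 0.1833]
 [0.5287 0.2215 0.1833]] [-0.1551 -0.3257 -2.5784] 0.06278079586002418
[11.332   0.2541  0.1045]
```

Request:
step_arm --commands '[{"tx": 0, "ty": 0.35, "tz": 0.1, "yaw": 0}, {"tx": 3, "ty": 0, "tz": 0, "yaw": 0}, {"tx": 5, "ty": 0, "tz": 0, "yaw": 0}, {"tx": 3, "ty": 0, "tz": 0, "yaw": 0}, {"tx": 0, "ty": 0, "tz": 0, "yaw": 0}]'

```text
time: 8.4
tool_pos: [0.5228, 0.2239, 0.0703]
ee_rot: [0.576, -0.406, 0.581, 0.408]
ft_force: [0.6, -0.5, -1.4]
width: 0.0626
```

Request:
step_arm --commands '[{"tx": 2, "ty": 0, "tz": 0, "yaw": 0}, {"tx": 0, "ty": 0, "tz": 0, "yaw": 0}, {"tx": 0, "ty": 0, "tz": 0, "yaw": 0}]'

```text
time: 8.78
tool_pos: [0.526, 0.2248, 0.0542]
ee_rot: [0.579, -0.407, 0.578, 0.407]
ft_force: [0.3, -0.0, -1.8]
width: 0.063
```

```bash
python3 - <<'E'
from h import *
s=vision.capture("scene");S=manip.state();t=vision.capture("top")
print(S["tool_pos"],S["ft_force"],S["width"]);
crop(s,310,110,160,140,4,"r6s.png");crop(t,140,190,130,170,3.5,"r6t.png")
E
```

```text
[0.5261 0.2249 0.0544] [-0.161   0.7904 -3.5704] 0.06299030658877458
```

View pics/r6s.png

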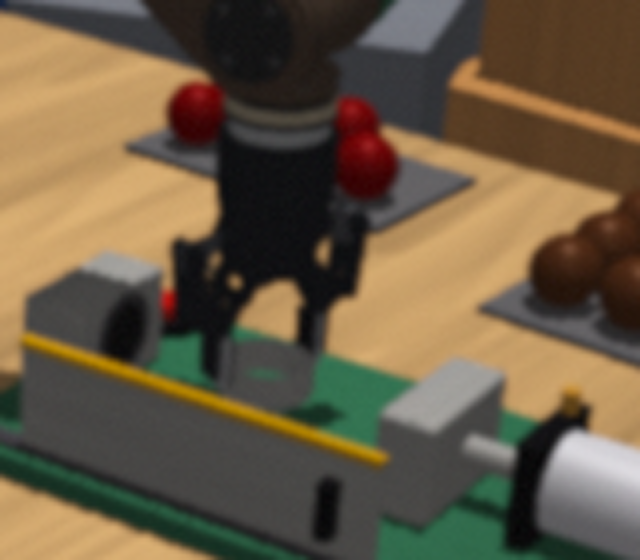

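View pics/r6t.png

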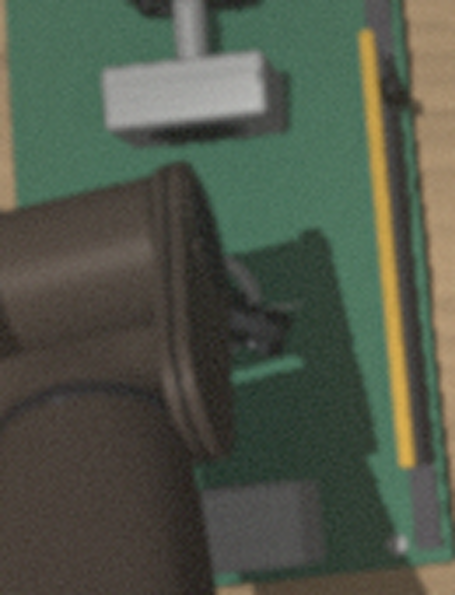

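The ring hangs above the bed between the jaws (scene about (376,204)), clear of the door. Lower it slowly.

Request:
step_arm --commands '[{"tx": 1.2, "ty": 0, "tz": 0, "yaw": 0}, {"tx": 1, "ty": 0, "tz": 0, "yaw": 0}, {"tx": 0, "ty": 0, "tz": 0, "yaw": 0}, {"tx": 0, "ty": 0, "tz": 0, "yaw": 0}]'

```text
time: 9.38
tool_pos: [0.5253, 0.2246, 0.0311]
ee_rot: [0.578, -0.407, 0.578, 0.407]
ft_force: [0.3, 0.3, -1.9]
width: 0.0622
```

Request:
step_arm --commands '[{"tx": 0.2, "ty": 0, "tz": 0, "yaw": 0}, {"tx": 0.2, "ty": 0, "tz": 0, "yaw": 0}, {"tx": 0, "ty": 0, "tz": 0, "yaw": 0}]'

```text
time: 9.75
tool_pos: [0.5252, 0.2247, 0.0272]
ee_rot: [0.578, -0.407, 0.578, 0.407]
ft_force: [0.3, -0.1, -2.6]
width: 0.0624
```

Request:
step_arm --commands '[{"tx": 0.1, "ty": 0, "tz": 0, "yaw": 0}, {"tx": 0.1, "ty": 0, "tz": 0, "yaw": 0}, {"tx": 0, "ty": 0, "tz": 0, "yaw": 0}]'

```text
time: 10.12
tool_pos: [0.5252, 0.2246, 0.0252]
ee_rot: [0.578, -0.407, 0.578, 0.407]
ft_force: [1.2, 0.3, -2.4]
width: 0.0626
```

Request:
step_arm --commands '[{"tx": 0.05, "ty": 0, "tz": 0, "yaw": 0}, {"tx": 0.05, "ty": 0, "tz": 0, "yaw": 0}, {"tx": 0, "ty": 0, "tz": 0, "yaw": 0}]'

```text
time: 10.5
tool_pos: [0.5254, 0.2247, 0.0245]
ee_rot: [0.578, -0.407, 0.578, 0.407]
ft_force: [-0.7, -0.1, -1.2]
width: 0.0627
```

Request:
step_arm --commands '[{"tx": 0.05, "ty": 0, "tz": 0, "yaw": 0}, {"tx": 0, "ty": 0, "tz": 0, "yaw": 0}]'

```text
time: 10.75
tool_pos: [0.5254, 0.2247, 0.0244]
ee_rot: [0.578, -0.407, 0.578, 0.407]
ft_force: [-1.6, -0.2, 2.4]
width: 0.063
```

Contact reads: force went from about −2.4 to +2.4 N. Open the fingers.

Request:
step_arm --commands '[{"tx": 0, "ty": 0, "tz": 0, "yaw": 0}, {"tx": 0, "ty": 0, "tz": 0, "yaw": 0}, {"tx": 0, "ty": 0, "tz": 0, "yaw": 0}, {"tx": 0, "ty": 0, "tz": 0, "yaw": 0}, {"tx": 0, "ty": 0, "tz": 0, "yaw": 0}]' --fingers 100

```text
time: 11.38
tool_pos: [0.5253, 0.2247, 0.0238]
ee_rot: [0.578, -0.407, 0.578, 0.407]
ft_force: [-0.2, -0.3, 0.1]
width: 0.0855
```

Request:
step_arm --commands '[{"tx": -2, "ty": 0, "tz": 0, "yaw": 0}, {"tx": -4, "ty": 0, "tz": 0, "yaw": 0}, {"tx": -5, "ty": 0, "tz": 0, "yaw": 0}, {"tx": -5, "ty": 0, "tz": 0, "yaw": 0}]'

```text
time: 11.88
tool_pos: [0.5254, 0.2247, 0.1869]
ee_rot: [0.579, -0.407, 0.578, 0.407]
ft_force: [0.7, -0.4, 0.9]
width: 0.0851
```

Request:
step_arm --commands '[{"tx": 0, "ty": -2, "tz": -5, "yaw": 0}, {"tx": 0, "ty": -2, "tz": -5, "yaw": 0}, {"tx": 0, "ty": -2, "tz": -5, "yaw": 0}, {"tx": 0, "ty": -2, "tz": -5, "yaw": 0}, {"tx": 0, "ty": -2, "tz": -5, "yaw": 0}]'

```text
time: 12.5
tool_pos: [0.5354, -0.0462, 0.1857]
ee_rot: [0.579, -0.408, 0.578, 0.406]
ft_force: [0.8, -0.5, -0.2]
width: 0.0854
```

```bash
python3 - <<'E'
from h import *
s=vision.capture("scene");t=vision.capture("top");S=manip.state()
print(S["tool_pos"],S["ft_force"],S["width"]);
crop(s,290,140,160,140,4,"r7s.png");crop(t,140,190,130,170,3.5,"r7t.png")
E
```

```text
[ 0.5358 -0.0488  0.1858] [-0.8175  0.6567 -0.2479] 0.08575998584087581
```

View pics/r7s.png

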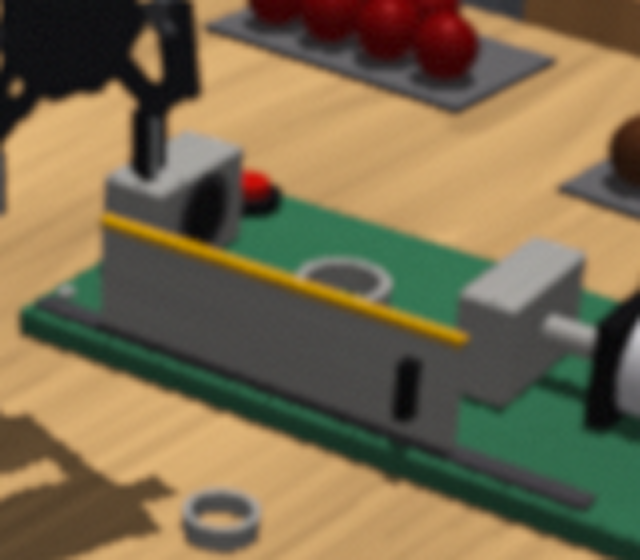

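View pics/r7t.png

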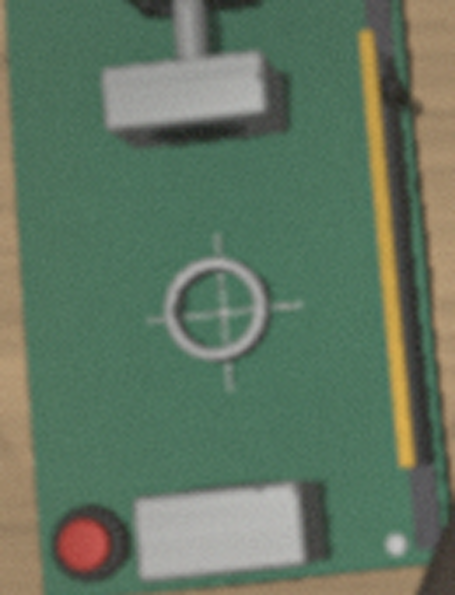

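The ring lies flat on the bed around the cross, at top crop (216,308), which is full-frame (202,278). Door and button look unchanged. Next I'll measure the offset, allowing for the ring top's height.

```bash
cat > ringm.py <<'E'
from h import *
def ringpos(t):
    H=cv2.cvtColor(t["pixels"],cv2.COLOR_BGR2HSV)
    m=((H[...,1]<50)).astype(np.uint8)*255
    m=cv2.morphologyEx(mask_in(m,180,255,226,302),cv2.MORPH_CLOSE,np.ones((3,3)))
    k=big(cv2.morphologyEx(cv2.morphologyEx(cv2.drawContours(np.zeros_like(m),[big(m)],-1,255,-1),cv2.MORPH_OPEN,cv2.getStructuringElement(cv2.MORPH_ELLIPSE,(9,9))),cv2.MORPH_CLOSE,np.ones((3,3))))
    e=cv2.fitEllipse(k);return e,plane(t,e[0],.042)[0]
E
python3 - <<'E'
from ringm import *
t=vision.capture("top");print(ringpos(t))
a=np.linspace(0,2*np.pi,13)[:-1]
print(proj(t,[.5267,.2233,.02]),proj(t,[.5267,.2233,.042]))
# guard ends
H=cv2.cvtColor(t["pixels"],cv2.COLOR_BGR2HSV)
print("yellow",cv2.boundingRect(big(((abs(H[...,0].astype(int)-22)<5)&(H[...,1]>170)).astype(np.uint8)*255)))
I=cv2.imread("pics/top0.png");H=cv2.cvtColor(I,cv2.COLOR_BGR2HSV)
print("yellow0",cv2.boundingRect(big(((abs(H[...,0].astype(int)-22)<5)&(H[...,1]>170)).astype(np.uint8)*255)))
E
```

```text
(((201.4618682861328, 277.9314270019531), (29.615636825561523, 30.17093276977539), 94.96328735351562), array([0.5272, 0.223 , 0.042 ]))
[[203.4648 279.0221]] [[201.3375 278.1663]]Traceback (most recent call last):
  File "<stdin>", line 7, in <module>
  File "h.py", line 23, in big
    cs,_=cv2.findContours(m,cv2.RETR_EXTERNAL,cv2.CHAIN_APPROX_NONE);return max(cs,key=cv2.contourArea)
                                                                            ~~~^^^^^^^^^^^^^^^^^^^^^^^^
ValueError: max() iterable argument is empty
```

The ring centre is within about 0.5 mm of the mark. Now the core.

Request:
step_arm --commands '[{"tx": 0, "ty": 3.1, "tz": -4.2, "yaw": 0}, {"tx": 0, "ty": 3.2, "tz": -4.2, "yaw": 0}, {"tx": 5, "ty": 0, "tz": 0, "yaw": 0}, {"tx": 5, "ty": 0, "tz": 0, "yaw": 0}, {"tx": 0, "ty": 0, "tz": 0, "yaw": 0}]'

```text
time: 13.28
tool_pos: [0.4446, -0.0998, 0.0809]
ee_rot: [0.576, -0.405, 0.579, 0.41]
ft_force: [0.1, 0.3, 0.2]
width: 0.0852
```

Request:
step_arm --commands '[{"tx": 0, "ty": 0, "tz": 0, "yaw": 0}, {"tx": 0, "ty": 0, "tz": 0, "yaw": 0}]'

```text
time: 13.52
tool_pos: [0.4496, -0.1027, 0.0865]
ee_rot: [0.579, -0.409, 0.577, 0.406]
ft_force: [-0.0, -0.5, 0.2]
width: 0.0851
```

```bash
python3 - <<'E'
from h import *
s=vision.capture("scene");S=manip.state()
print(S["tool_pos"],S["ft_force"],S["width"]);
print(Rt(S).T@(np.array([.448,-.107,.011])-S["tool_pos"])*100)
crop(s,200,140,140,140,4,"k1s.png")
E
```

```text
[ 0.4494 -0.1027  0.0863] [ 0.3108 -0.5824 -0.0432] 0.08524918871079964
[ 7.5263  0.02   -0.4463]
```

View pics/k1s.png

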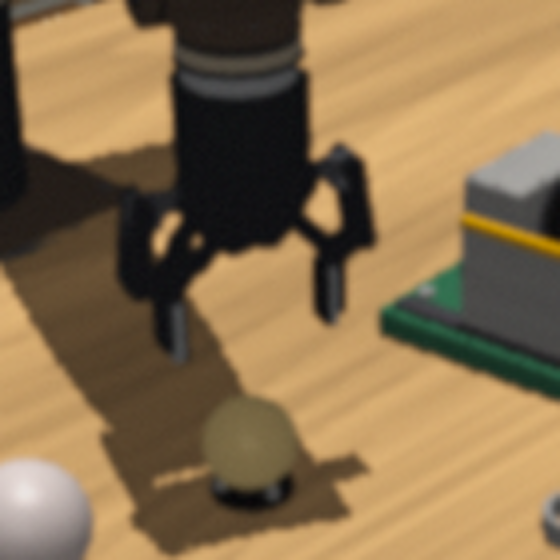

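The core at scene (262,250) sits under the open fingers, whose tips are at about (244,230) and (283,220). Descend.

Request:
step_arm --commands '[{"tx": 0, "ty": 0, "tz": -0.45, "yaw": 0}, {"tx": 1.5, "ty": 0, "tz": 0, "yaw": 0}, {"tx": 1.5, "ty": 0, "tz": 0, "yaw": 0}, {"tx": 1.5, "ty": 0, "tz": 0, "yaw": 0}, {"tx": 0, "ty": 0, "tz": 0, "yaw": 0}]'

```text
time: 14.2
tool_pos: [0.4445, -0.1058, 0.0366]
ee_rot: [0.577, -0.406, 0.579, 0.409]
ft_force: [1.4, 0.6, 1.1]
width: 0.0855
```

Request:
step_arm --commands '[{"tx": 1.5, "ty": 0, "tz": 0, "yaw": 0}, {"tx": 1, "ty": 0, "tz": 0, "yaw": 0}, {"tx": 0.5, "ty": 0, "tz": 0, "yaw": 0}, {"tx": 0, "ty": 0, "tz": 0, "yaw": 0}, {"tx": 0, "ty": 0, "tz": 0, "yaw": 0}]'

```text
time: 14.82
tool_pos: [0.4464, -0.1066, 0.0091]
ee_rot: [0.578, -0.407, 0.578, 0.407]
ft_force: [-0.5, -0.3, 0.0]
width: 0.0855
```

```bash
python3 - <<'E'
from h import *
s=vision.capture("scene");S=manip.state()
print(S["tool_pos"],S["ft_force"],S["width"]);
print(Rt(S).T@(np.array([.448,-.107,.011])-S["tool_pos"])*100)
crop(s,200,180,120,100,5,"k2s.png")
E
```

```text
[ 0.4465 -0.1067  0.0092] [0.6811 0.1174 0.3758] 0.08530012995509838
[-0.1757 -0.1565  0.0217]
```

View pics/k2s.png

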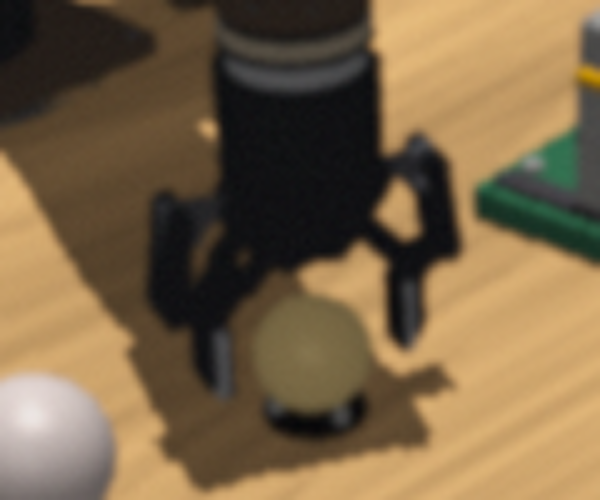

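Request:
step_arm --commands '[{"tx": -0.1, "ty": -0.15, "tz": 0, "yaw": 0}, {"tx": 0, "ty": 0, "tz": 0, "yaw": 0}, {"tx": 0, "ty": 0, "tz": 0, "yaw": 0}]'

```text
time: 15.25
tool_pos: [0.4476, -0.1071, 0.01]
ee_rot: [0.578, -0.407, 0.578, 0.407]
ft_force: [0.3, -0.1, -0.0]
width: 0.0853
```

Request:
step_arm --commands '[{"tx": 0, "ty": 0, "tz": 0, "yaw": 0}, {"tx": 0, "ty": 0, "tz": 0, "yaw": 0}, {"tx": 0, "ty": 0, "tz": 0, "yaw": 0}, {"tx": 0, "ty": 0, "tz": 0, "yaw": 0}, {"tx": 0, "ty": 0, "tz": 0, "yaw": 0}]' --fingers 0 --force 35

```text
time: 15.88
tool_pos: [0.4477, -0.1073, 0.0101]
ee_rot: [0.578, -0.407, 0.578, 0.407]
ft_force: [-0.9, -3.0, 3.3]
width: 0.0541
```

Request:
step_arm --commands '[{"tx": 0, "ty": 0, "tz": 0, "yaw": 0}, {"tx": 0, "ty": 0, "tz": 0, "yaw": 0}, {"tx": 0, "ty": 0, "tz": 0, "yaw": 0}]'

```text
time: 16.25
tool_pos: [0.4477, -0.1072, 0.01]
ee_rot: [0.578, -0.407, 0.578, 0.407]
ft_force: [-1.4, -1.8, 4.3]
width: 0.0546
```

```bash
python3 - <<'E'
from h import *
s=vision.capture("scene");S=manip.state()
print(S["tool_pos"],S["ft_force"],S["width"]);
crop(s,200,180,120,100,5,"k3s.png")
E
```

```text
[ 0.4477 -0.1072  0.01  ] [-0.746  -2.2048  4.7269] 0.05424787963868316
```

View pics/k3s.png

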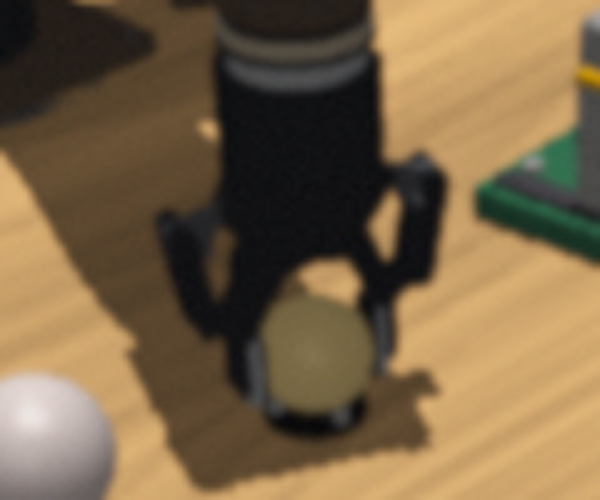

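Request:
step_arm --commands '[{"tx": -1, "ty": 0, "tz": 0, "yaw": 0}, {"tx": -3, "ty": 0, "tz": 0, "yaw": 0}, {"tx": -4, "ty": 0, "tz": 0, "yaw": 0}, {"tx": -4, "ty": 0, "tz": 0, "yaw": 0}, {"tx": -4, "ty": 0, "tz": 0, "yaw": 0}]'

```text
time: 16.92
tool_pos: [0.4469, -0.1062, 0.1707]
ee_rot: [0.578, -0.407, 0.578, 0.408]
ft_force: [1.7, -0.0, -0.6]
width: 0.0541
```

Request:
step_arm --commands '[{"tx": -1, "ty": 0, "tz": 0, "yaw": 0}, {"tx": 0, "ty": 0, "tz": 0, "yaw": 0}, {"tx": 0, "ty": 0, "tz": 0, "yaw": 0}]'

```text
time: 17.3
tool_pos: [0.4462, -0.1063, 0.1775]
ee_rot: [0.578, -0.406, 0.579, 0.408]
ft_force: [0.0, 0.4, -1.3]
width: 0.0544
```

```bash
python3 - <<'E'
from h import *
s=vision.capture("scene");t=vision.capture("top");S=manip.state()
print(S["tool_pos"],S["ft_force"],S["width"]);
print(Rt(S).T@(np.array([.4477+.0779,-.1072+.3311,.18])-S["tool_pos"])*100)
crop(s,200,70,140,140,4,"k4s.png")
E
```

```text
[ 0.4464 -0.1065  0.1777] [-0.061  -0.6522 -0.9035] 0.05415932928045013
[-0.1935  3.6835 33.7719]
```

View pics/k4s.png

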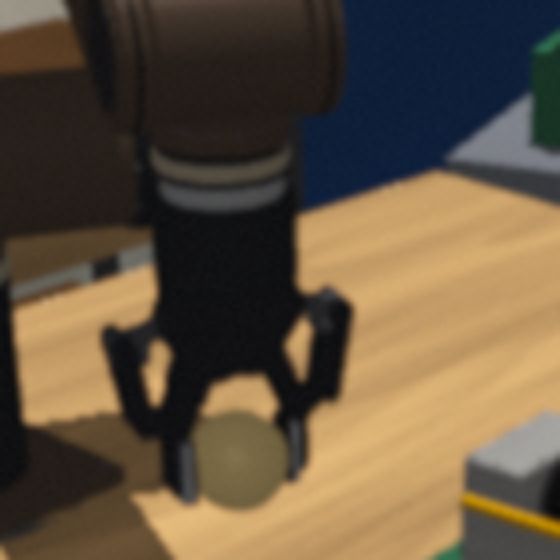

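The core is held between the pads at scene (259,185), its bottom at about 0.17 m. Carry it over the door.

Request:
step_arm --commands '[{"tx": 0, "ty": 0.3, "tz": 3, "yaw": 0}, {"tx": 0, "ty": 0.6, "tz": 5.4, "yaw": 0}, {"tx": 0, "ty": 0.6, "tz": 5.4, "yaw": 0}, {"tx": 0, "ty": 0.6, "tz": 5.4, "yaw": 0}, {"tx": 0, "ty": 0.6, "tz": 5.4, "yaw": 0}]'

```text
time: 18.02
tool_pos: [0.5046, 0.1354, 0.1785]
ee_rot: [0.578, -0.407, 0.579, 0.407]
ft_force: [1.4, 0.1, -0.3]
width: 0.0543
```

Request:
step_arm --commands '[{"tx": 0, "ty": 0.5, "tz": 5, "yaw": 0}, {"tx": 0, "ty": 0.3, "tz": 3, "yaw": 0}, {"tx": 0, "ty": 0.2, "tz": 1.2, "yaw": 0}, {"tx": 0, "ty": 0, "tz": 0, "yaw": 0}, {"tx": 0, "ty": 0, "tz": 0, "yaw": 0}]'

```text
time: 18.65
tool_pos: [0.5263, 0.2226, 0.1794]
ee_rot: [0.578, -0.407, 0.579, 0.407]
ft_force: [0.6, -0.4, -0.3]
width: 0.0543
```

```bash
python3 - <<'E'
from h import *
s=vision.capture("scene");S=manip.state()
print(S["tool_pos"],S["ft_force"],S["width"]);
print(Rt(S).T@(np.array([.5256,.2239,.056])-S["tool_pos"])*100)
crop(s,310,70,140,140,4,"k5s.png")
E
```

```text
[0.5264 0.2225 0.1796] [0.2616 0.3464 0.3094] 0.05455797765781256
[12.3597  0.1186  0.1086]
```

View pics/k5s.png

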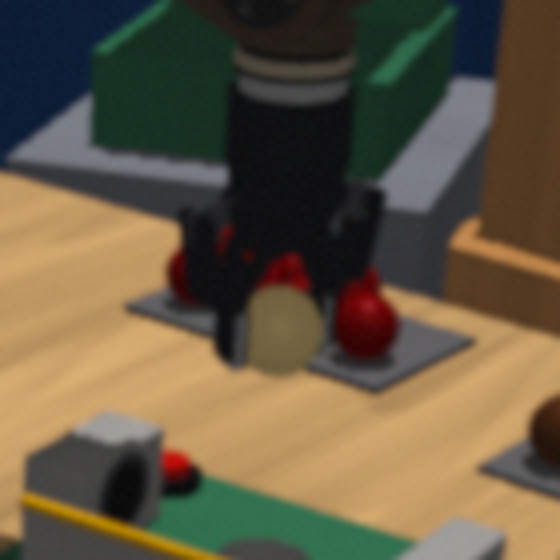

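Request:
step_arm --commands '[{"tx": 2, "ty": 0.12, "tz": 0.1, "yaw": 0}, {"tx": 3, "ty": 0, "tz": 0, "yaw": 0}, {"tx": 3, "ty": 0, "tz": 0, "yaw": 0}, {"tx": 2, "ty": 0, "tz": 0, "yaw": 0}, {"tx": 0, "ty": 0, "tz": 0, "yaw": 0}]'

```text
time: 19.32
tool_pos: [0.5241, 0.2243, 0.0773]
ee_rot: [0.577, -0.406, 0.58, 0.408]
ft_force: [-0.4, -0.5, 0.5]
width: 0.0543
```

Request:
step_arm --commands '[{"tx": 0.8, "ty": 0, "tz": 0, "yaw": 0}, {"tx": 0, "ty": 0, "tz": 0, "yaw": 0}, {"tx": 0, "ty": 0, "tz": 0, "yaw": 0}]'

```text
time: 19.7
tool_pos: [0.5264, 0.2252, 0.0727]
ee_rot: [0.579, -0.407, 0.578, 0.407]
ft_force: [-0.1, -0.4, 0.4]
width: 0.0545
```

```bash
python3 - <<'E'
from h import *
s=vision.capture("scene");t=vision.capture("top");S=manip.state()
print(S["tool_pos"],S["ft_force"],S["width"]);
print(Rt(S).T@(np.array([.5256,.2239,.056])-S["tool_pos"])*100)
crop(s,320,130,120,100,5,"k6s.png");crop(t,150,230,110,110,5,"k6t.png")
E
```

```text
[0.5263 0.2252 0.0726] [ 0.1237 -0.4511 -1.197 ] 0.054480619151456605
[ 1.6597  0.0231 -0.1434]
```

View pics/k6s.png

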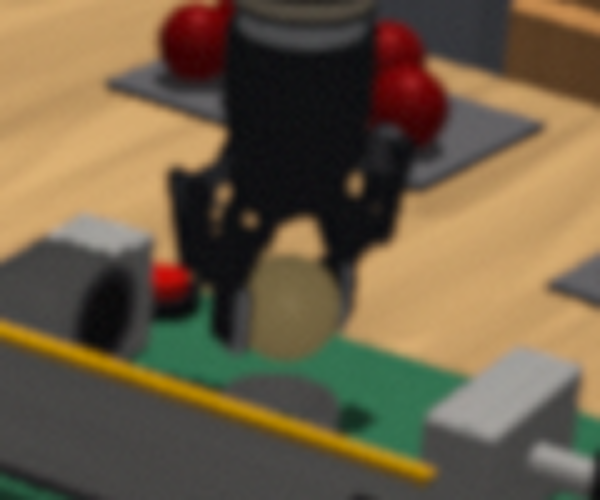

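View pics/k6t.png

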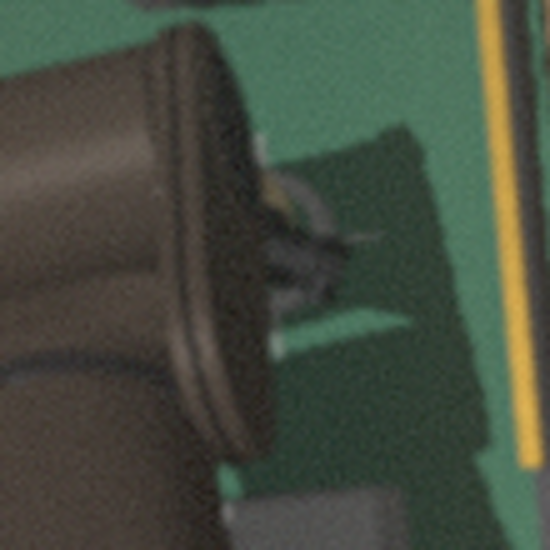

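```bash
cat > ballm.py <<'E'
from h import *
def ball(s,r):
    # olive-ish ball against dark fingers/green/wood : Hue 20-32
    S=cv2.cvtColor(s["pixels"],cv2.COLOR_BGR2HSV)
    m=((S[...,0]>=20)&(S[...,0]<=34)&(S[...,1]>60)&(S[...,2]>60)).astype(np.uint8)*255
    m=cv2.morphologyEx(mask_in(m,*r),cv2.MORPH_OPEN,np.ones((3,3)))
    k=big(m);return k,cv2.boundingRect(k),cv2.minEnclosingCircle(k),cv2.fitEllipse(k)
E
python3 - <<'E'
from ballm import *
s=vision.capture("scene");S=manip.state();p=S["tool_pos"];print(p)
k,b,c,e=ball(s,(362,175,394,206));print(b,c,e)
o=s["pixels"].copy();cv2.drawContours(o,[k],-1,(0,0,255),1);cv2.imwrite("pics/k7.png",cv2.resize(o[130:230,320:440],None,fx=5,fy=5,interpolation=cv2.INTER_NEAREST))
a=np.linspace(0,2*np.pi,60)
ring=np.c_[.5272+.032*np.cos(a),.223+.032*np.sin(a),a*0+.042];q=proj(s,ring);print("ring pred",q.min(0),q.max(0),(q.min(0)+q.max(0))/2)
print("ball pred",proj(s,[.5272,.223,.034+p[2]-.01]))
I=cv2.cvtColor(s["pixels"],cv2.COLOR_BGR2HSV)
# ring in scene uncovered image: r7s was taken at x290 y140 scale 4
im=cv2.imread("pics/r7s.png");im=cv2.resize(im,None,fx=.25,fy=.25,interpolation=cv2.INTER_AREA);J=cv2.cvtColor(im,cv2.COLOR_BGR2HSV)
m=((J[...,1]<70)).astype(np.uint8)*255;m=mask_in(m,72,62,100,74);ys,xs=np.nonzero(m);print("ring meas x",xs.min()+290-.5,xs.max()+290+.5,"ytop",ys.min()+140-.5)
E
```

```text
[0.5262 0.2252 0.0725]
(370, 182, 18, 19) ((377.7565002441406, 190.86802673339844), 10.57267951965332) ((377.9845886230469, 190.93814086914062), (18.562606811523438, 19.28238868713379), 3.830036163330078)
ring pred [361.8674 203.7683] [386.1568 215.0269] [374.0121 209.3976]
ball pred [[375.3264 190.6366]]
ring meas x 363.5 387.5 ytop 203.5
```

View pics/k7.png

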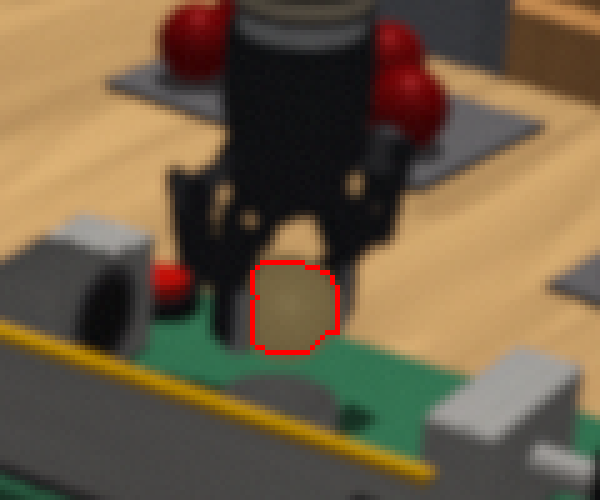

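Request:
step_arm --commands '[{"tx": 0.4, "ty": 0, "tz": -0.1, "yaw": 0}, {"tx": 0.4, "ty": 0, "tz": 0, "yaw": 0}, {"tx": 0.4, "ty": 0, "tz": 0, "yaw": 0}, {"tx": 0, "ty": 0, "tz": 0, "yaw": 0}, {"tx": 0, "ty": 0, "tz": 0, "yaw": 0}]'

```text
time: 20.48
tool_pos: [0.5255, 0.2241, 0.0598]
ee_rot: [0.578, -0.407, 0.578, 0.407]
ft_force: [-0.6, 0.3, 0.0]
width: 0.0543
```

Request:
step_arm --commands '[{"tx": 0.25, "ty": 0, "tz": 0, "yaw": 0}, {"tx": 0, "ty": 0, "tz": 0, "yaw": 0}, {"tx": 0, "ty": 0, "tz": 0, "yaw": 0}, {"tx": 0, "ty": 0, "tz": 0, "yaw": 0}]'

```text
time: 20.98
tool_pos: [0.5255, 0.2241, 0.0574]
ee_rot: [0.578, -0.407, 0.578, 0.407]
ft_force: [-0.7, 0.1, 0.3]
width: 0.0544
```

```bash
python3 - <<'E'
from h import *
from scipy.optimize import least_squares
s=vision.capture("scene");S=manip.state();p=S["tool_pos"];print(p,S["ft_force"],S["width"],S["time"])
print(Rt(S).T@(np.array([.5256,.2239,.056])-p)*100)
crop(s,340,160,80,70,8,"k8s.png")
# ball lower arc: subpixel edges along rays in red channel minus green (ball vs green bed)
I=s["pixels"].astype(np.float32);G=cv2.GaussianBlur(I[...,2]-I[...,1],(0,0),.6)
c0=proj(s,[.5272,.223,.034+p[2]-.01])[0]+[1.3,0];print("pred ball c",c0)
E=[]
for d in np.arange(45,136,6):
    a=np.deg2rad(d);r=np.arange(6,15,.1);x=(c0[0]+r*np.cos(a)).astype(np.float32);y=(c0[1]+r*np.sin(a)).astype(np.float32)
    v=cv2.remap(G,x[None],y[None],cv2.INTER_LINEAR)[0];i=np.argmax(abs(np.gradient(v)));E.append([x[i],y[i],d,r[i]])
E=np.array(E);print(E[:,2:].T.round(1))
R=.028*546.18/np.linalg.norm(s["extrinsics"][:3,3]-[.5272,.223,.08]);print("R px",R)
f=least_squares(lambda q:np.hypot(E[:,0]-q[0],E[:,1]-q[1])-R,c0,loss="soft_l1",f_scale=.3);print("circle",f.x,f.fun.round(2))
E
```

```text
[0.5255 0.2241 0.0574] [ 0.1428 -0.1693 -1.3477] 0.05459369840294982 21.025
[ 0.1423 -0.0152 -0.0169]
pred ball c [376.2537 195.8598]
[[ 45.   51.   57.   63.   69.   75.   81.   87.   93.   99.  105.  111.
  117.  123.  129.  135. ]
 [ 11.1  10.8  10.6  10.6  11.1  11.   11.2  11.7  11.3  14.8  14.9  14.8
   14.9  14.7  10.6  14.6]]
R px 10.656170615802985
circle [373.0957 198.5326] [ 1.51  0.83  0.23 -0.2  -0.17 -0.69 -0.94 -0.89 -1.67  1.32  1.08  0.69
  0.54  0.15 -4.08 -0.17]
```

View pics/k8s.png

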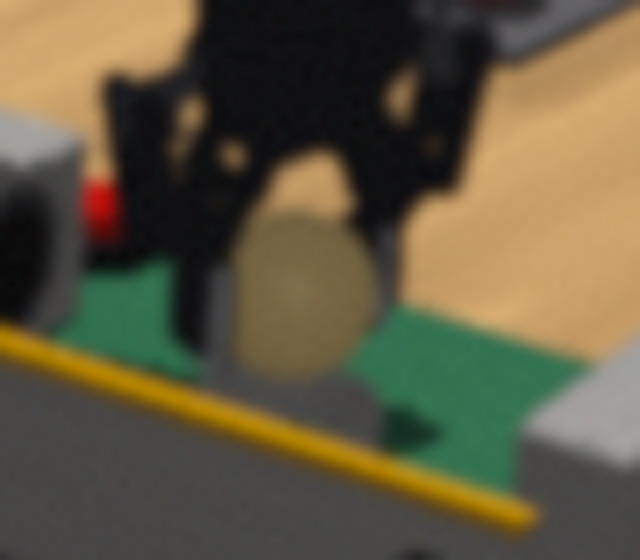

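```bash
python3 - <<'E'
from h import *
t=vision.capture("top");S=manip.state();print(S["tool_pos"])
s=8;x0,y0=180,250
o=cv2.resize(t["pixels"][y0:y0+60,x0:x0+60],None,fx=s,fy=s,interpolation=cv2.INTER_CUBIC)
o=cv2.convertScaleAbs(o,alpha=1.7)
o2=o.copy();a=np.linspace(0,2*np.pi,120)
C=t["extrinsics"][:3,3]
def draw(X,col):
    q=((proj(t,X)-[x0,y0]+.5)*s).astype(int);cv2.polylines(o2,[q.reshape(-1,1,2)],True,col,1)
draw(np.c_[.5272+.032*np.cos(a),.223+.032*np.sin(a),a*0+.042],(0,0,255))
b=np.array([.5272,.223,.0814]);v=(C-b)/np.linalg.norm(C-b);e1=np.cross(v,[1,0,0]);e1/=np.linalg.norm(e1);e2=np.cross(v,e1)
draw(b+.028*(np.cos(a)[:,None]*e1+np.sin(a)[:,None]*e2),(255,255,0))
cv2.imwrite("pics/k9t.png",cv2.resize(np.hstack([o,o2]),(800,400)))
E
```

```text
[0.5255 0.2241 0.0574]
```

View pics/k9t.png

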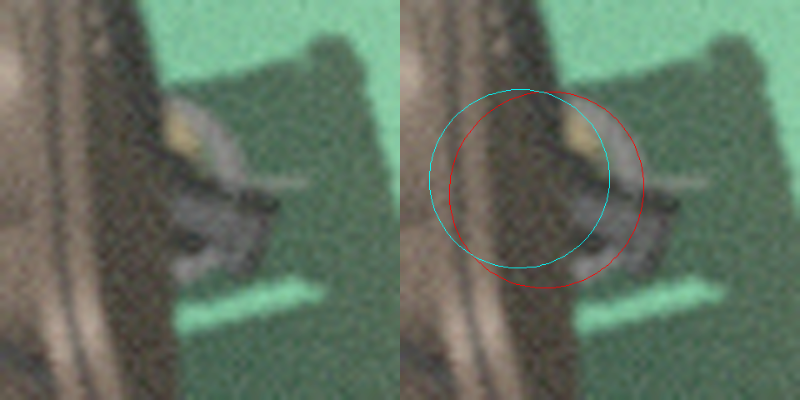

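The overlay matches the picture. The ring's visible arc lies on the predicted circle, and the visible sliver of core at (180,135) ends within a pixel of its predicted outline. One last 1 mm lower, then settle and check.

Request:
step_arm --commands '[{"tx": 0.1, "ty": 0, "tz": 0, "yaw": 0}, {"tx": 0, "ty": 0, "tz": 0, "yaw": 0}, {"tx": 0, "ty": 0, "tz": 0, "yaw": 0}, {"tx": 0, "ty": 0, "tz": 0, "yaw": 0}, {"tx": 0, "ty": 0, "tz": 0, "yaw": 0}]'

```text
time: 21.7
tool_pos: [0.5254, 0.2241, 0.0563]
ee_rot: [0.578, -0.407, 0.578, 0.407]
ft_force: [-0.3, -0.0, -0.6]
width: 0.0545
```

```bash
python3 - <<'E'
from h import *
t=vision.capture("top");s=vision.capture("scene");S=manip.state();print(S["tool_pos"],S["ft_force"],abs(S["qvel"]).max(),S["time"],S["width"])
o=np.hstack([cv2.resize(t["pixels"][130:370,130:530],(400,240)),cv2.resize(s["pixels"][130:370,140:540],(400,240))])
cv2.imwrite("pics/fin.png",o)
I=cv2.imread("pics/top0.png")
d=cv2.absdiff(I,t["pixels"])
for n,(x,y) in dict(door=(251,260),jar=(429,236),ball=(425,319),block=(486,280),button=(165,345)).items():
    print(n,d[y-15:y+15,x-8:x+8].mean().round(1))
E
```

```text
[0.5255 0.2241 0.0563] [-0.7325 -0.0071 -0.8586] 0.0015323229475100004 21.8 0.05444858715105236
door 8.1
jar 8.8
ball 14.1
block 8.9
button 21.4
```

View pics/fin.png

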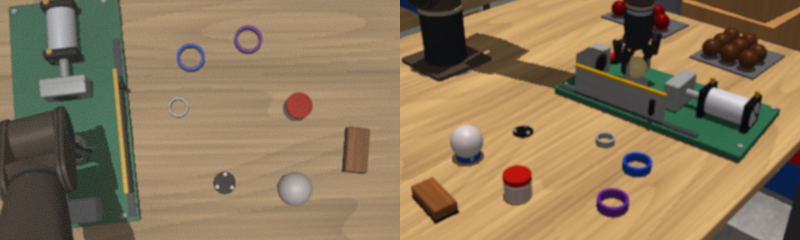

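All bystanders are in place (jar at top (429,236), white ball (425,319), block (486,280)). The door is unmoved and the core hovers above the ring with the arm still. Handing in.

```bash
python3 -c "
from rig import manip
print(manip.close_job())"
```

```text
the job is handed in; nothing more can be done
None
```

The large steel ring is set down flat on the cross mark and released. The cream core is held still above it, and I handed the job in that way at about 22 s of the 64 s allowed.

**Ring:** the top view after release put its centre about 0.5 mm from the cross. Contact showed as a force change of only about 5 N.

**Core height:** from the arm's position, the core's lowest point is about 10 mm above the ring's top. The wrist force is near zero and the joints are still.

**Core centring:** the arm partly hides the core from the top camera. The visible sliver agreed with a centred core to about 1 px (roughly 2 mm).

**Checks that disagreed:**
- The scene camera put the core about 0.8 px lower or nearer than predicted. I took this as calibration error because it showed nearly the same shift while the core was still on its rest.
- An automatic circle fit of the core in the scene view failed on background edges. I used only its good part, which put the sideways centring within about 1 mm.
- My colour check of the door's position found nothing. I confirmed it instead by comparing the start and end top views.

**Left alone:** the training ball, wax jar, sanding block and other rings were where they started in the last picture. The button was partly hidden by the arm then, but nothing came near it.

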